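Bayonet cap from the mould onto the pump port

ROBOT

A 6-joint arm with a two-finger parallel gripper is mounted at the origin on the work surface. World frame = base frame: x ahead of the robot, y to its left, z up, the work surface at z = 0. Lengths are in m, angles in rad, forces in N, time in s.
With the tool pointing down it reaches from about 0.25 to 0.725 m from the base axis. Payload 9.7 kg.
Tool frame: the origin (TCP) lies at the very end of the fingers, on their centre line; the grasp point (between the pads) lies grasp_offset behind it (grasp_offset is the distance from the TCP to the grasp point, in m); z points along the fingers, y is the direction in which the jaws open and shut (so a half turn about z gives the same grasp; the last joint's range is limited). The gripper opens to 85 mm and grips with 20 to 120 N. Pads are 22 mm wide; open, the fingers measure 114 mm over their backs; the gripper's body (76 mm by 85 mm) begins 54 mm behind the grasp point. The pads swing forward as they close: fully open they stand 13 mm farther back than shut.
Start: joints at [1.149, 0.087, 0.176, 1.66, 0, 1.571], TCP at [0.225, 0.502, 0.211] pointing down, gripper open.
Joint ranges: [-3.13, 3.13], [-0.85, 1.81], [-1.15, 1.24], [-2.2, 2.28], [-1.44, 1.52], [-3.14, 3.14]. Speed limits (rad/s): [2.22, 2.22, 2.57, 3.14, 3.14, 3.14].

INTERFACE

Orientations are given as a unit quaternion [x, y, z, w].
In Python, from rig import * gives the robot as it stands. The module is installed in compiled form; this text tells all that it offers.
- The arm moves only by the tool carry_out, never from a script. Its argument "steps" is a list that holds one entry, the list of rows, each a list of 5 numbers: the finger opening in cm, from 0 to 8.54, then the shift along the tool's x, y, z in cm, then the turn about the tool's z in degrees. In form: [[[claw, x, y, z, yaw], ...]]. A call has 1 to 8 rows; each row is the pose to reach, as a shift and turn from the pose measured when the call began, along the tool's axes at that moment; what a row does not reach only later rows make up. A row lasts 1/8 s, in which the tool goes at most 62.5 mm and 10.7 degrees, less where a joint would pass 70% of its speed; a pose out of reach is approached as far as the arm can. A call with a gripper value outside its range is refused whole. The fingers move at their own pace and stop on an object; "force" is the grip in N (left out, the last holds). Time passes only in rows, so rows that repeat a pose let the fingers close. It gives the time, the measured TCP pose, the force and the opening at its end, in the units of the state.
- get_state(): the state, without advancing time (a new reading comes with each control period).
- snapshot(name): name is "side" or "top" or "wrist"; returns a dict with "frame" (384x512x3 uint8, blue, green, red), "fx", "fy", "cx", "cy" (pixels), "world_to_cam" (4x4, takes a point from world to camera coordinates); the wrist camera has in their place "mount" (4x4, takes a point from camera to tool coordinates, whose origin is the TCP and whose axes are the flange's). Camera axes: x right, y down, z forward; pixel columns grow to the right and rows downward; lengths in m; the calibration is good to about 2 mm. A picture is of the moment at which its call begins: read the wrist's pose just before it. There is no depth.
- hand_in(): hands the job in, once; it reports no verdict.
The state is a dict: "time_s": time; "qpos": joint angles; "qd": joint speeds; "joint_torque": joint torques, N m; "eef_pos": TCP position; "eef_rot": TCP orientation; "wrist_force": force on the tool from outside, world axes, zero at the start; "torque": the same for the moment, N m; "gripper_width": finger opening in m.
Only numpy, scipy, OpenCV 4.12 (cv2) and the standard library are available. Lean on these libraries where they do the work, as an engineer would, in place of code of your own. Each camera call takes 0.05 s, during which the arm holds its last target.

TASK

Lift the pink bayonet cap out of the open aluminium mould and push it into the round port on top of the white pump unit, with its wing in line with the two entry slots, down against the port's spring. Then twist it a quarter turn clockwise (seen from above) so that it locks under the collar, and finish while still gripping it and pressing it fully home, its flange flush on the collar: do not let go. Leave the tools and other things on the bench where they are.

Things in the scene. Friction and masses are not known exactly. Their poses are not given: they have to be found in the camera images.
- cap_grip (a point): Pink plastic bayonet cap, 70 g, upright in the mould. Grip its upright wing across the thickness: 46 long (cap x) x 14 thick (y) x 38 high, white line on top. Below it a round flange, 64 diameter x 5 thick, then the stem. This point: on the axis, in the wing, 22 above the flange's top, 27 above its underside, 16 below the wing's top. z up; half a turn about z gives the same cap.
- cap_nose (a point): Centre of the lower end of the cap's stem, 53 below the grip point, same axes. Stem 36 diameter x 26 long, its lowest 8 tapering to 28. Two lugs stand out of it along cap +x and -x (in line with the wing), to 26 from the axis, 9 wide, 6 high, from 8 to 14 above this point.
- mould: Open mould half, fixed aluminium block 150 x 150 x 48 high, guide pins (14 diameter, 14 high) at its corners, 62 from the centre in x and y. Origin at the centre of its underside, z up. Round cavity in the middle, 68 diameter, 29 deep: the cap stands in it on its stem, flange top 2 above the mould's face, wing wholly above, grip point 72 above the bench.
- port (a point): Centre of the bayonet port, level with the top of its grey collar, 100 above the bench. Collar 72 outside diameter, 7 thick, stem hole 40 diameter; entry slots for the lugs at +x and -x of this frame, 15 wide, wider outwards. z up. With the flange flush on the collar the cap's grip point is 27 above this point. The lugs are below the collar once the flange is within 5 of it.
- pump: Fixed white pump unit with a pink skirt, 180 (x) x 160 (y), top at 93, port in the middle. Origin: centre of underside, axes as the port. Dark stripes on top point at the entry slots, pink ones (at +y, -y) show where the wing points when locked. Lugs below the collar, the cap turns only clockwise from above, to a stop at about 95 degrees. If let go, the spring lifts it 5 till the lugs catch.
- port_plate (a joint): How far the sprung steel plate (38 diameter) inside the port hole is pressed down, m: 0 at rest (the stem meets it with the flange still 14 mm above the collar), about 0.014 with the cap's flange flush on the collar, 0.017 at most. It pushes up with 4 N at rest and about 12 N at 0.014.
- screwdriver_grip (a point): Red-handled screwdriver, 170 long, lying along x near the middle of the bench; this point is in its handle. Leave alone.
- wrench_grip (a point): Steel spanner, 160 long, lying at the far side; point in its handle. Leave alone.
- tape_roll: Yellow roll, 90 diameter x 40 high, lying flat at the far side; origin at the centre of its underside. Leave alone.
- bearing: Steel bearing ring, 34 diameter x 12 high, lying flat near the robot; origin at its underside. Leave alone.
- spray_bottle: White spray bottle with red head, 72 diameter, 193 high, standing at the far side; origin at its underside. Leave alone.
- pliers: Pliers with red and black grips, about 190 long, lying at the far right; origin at the nose end. Leave alone.
- spare_filter: Blue cylinder, 60 diameter x 70 high, standing at the near right; origin at its underside. Leave alone.
Not all that is in view belongs to the job. Leave any green or yellow look-alike of the part that bears cap_grip alone.

How it is judged:
By the outcome, as a careful person would: the job done as asked, in the order asked, and still so for the second after the job is handed in, while the arm keeps its last pose, push and grip.
It also fails if it takes over 45 s, if anything falls off the work surface, if the arm or the gripper's body presses on something with over 40 N, if the wrist force passes 120 N, or if a joint passes its speed limit or range.

## Working session

There is one attempt and no reset: what is moved stays moved. The work goes in short steps, Python scripts to look and compute and a tool call to move; the robot and the scene stay as the last step left them, time stands still between calls to the robot, and variables do not carry over. Pictures are saved under pics/ and viewed, and the job is handed in when it is done.

Besides the shell and the picture viewer there is one more tool, called after "Request:" by a JSON object that holds its "method" and its "body". carry_out: Moves the arm, as the interface text tells. Its arguments: {"type":"object","properties":{"steps":{"type":"array","items":{"type":"array","items":{"type":"array","items":{"type":"number"}}}},"force":{"type":"number"}},"required":["steps"]}

```bash
mkdir -p pics
cat > h.py <<'E'
from rig import *
import numpy as np, cv2
from scipy.spatial.transform import Rotation as R
def ray(s,u,v,st=None):
    d=np.array([(u-s['cx'])/s['fx'],(v-s['cy'])/s['fy'],1.])
    if 'world_to_cam' in s: T=np.linalg.inv(np.array(s['world_to_cam']))
    else:
        W=np.eye(4);W[:3,:3]=R.from_quat(st['eef_rot']).as_matrix();W[:3,3]=st['eef_pos'];T=W@np.array(s['mount'])
    return T[:3,3],T[:3,:3]@d
def onz(s,u,v,z,st=None):
    o,d=ray(s,u,v,st);return o+d*(z-o[2])/d[2]
def proj(s,p,st=None):
    if 'world_to_cam' in s: T=np.array(s['world_to_cam'])
    else:
        W=np.eye(4);W[:3,:3]=R.from_quat(st['eef_rot']).as_matrix();W[:3,3]=st['eef_pos'];T=np.linalg.inv(W@np.array(s['mount']))
    c=T[:3,:3]@np.array(p)+T[:3,3];return s['fx']*c[0]/c[2]+s['cx'],s['fy']*c[1]/c[2]+s['cy']
E
python3 - <<'E'
from h import *
st=get_state();print(st)
import pickle
for n in ["side","top","wrist"]:
    s=snapshot(n);pickle.dump((s,st),open(n+'0.pkl','wb'));cv2.imwrite(f'pics/{n}0.png',s['frame'])
try: print(grasp_offset)
except Exception as e: print(e)
E
```

```text
{'time_s': 0.0, 'qpos': array([1.14899298e+00, 8.74578702e-02, 1.75099222e-01, 1.65982842e+00,
       6.44237384e-06, 1.57078613e+00]), 'qd': array([ 0.00075186,  0.00154613,  0.00061424,  0.00082458, -0.0009042 ,
       -0.00025194]), 'joint_torque': array([ 1.35663231e-03, -5.20398760e+01,  4.64792633e+01,  1.69150456e-02,
        1.37671914e-04, -1.41935061e-05]), 'eef_pos': array([0.22505632, 0.50153729, 0.21036641]), 'eef_rot': array([ 2.09336647e-01,  9.77843384e-01, -6.79290166e-04, -1.48723814e-04]), 'wrist_force': array([ 0.76656712, -0.2536974 ,  0.28722871]), 'torque': array([0.03467664, 0.03694953, 0.00788294]), 'gripper_width': 0.08541341463088434}
0.0187
```

View pics/side0.png

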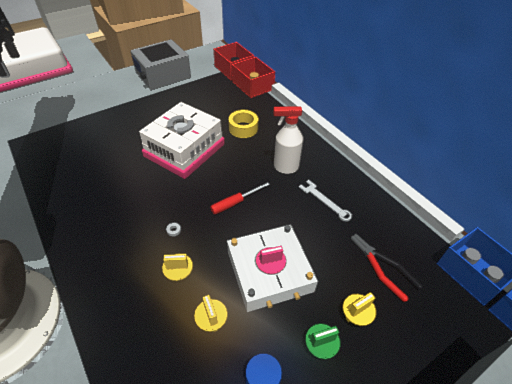

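View pics/top0.png

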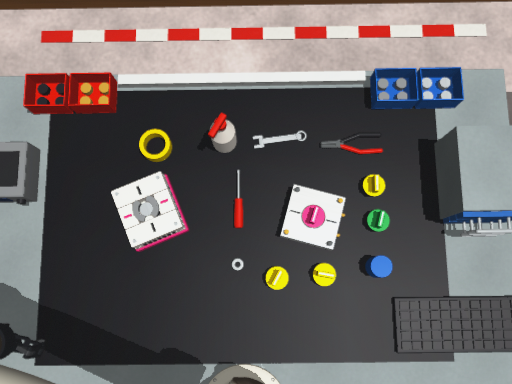

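View pics/wrist0.png

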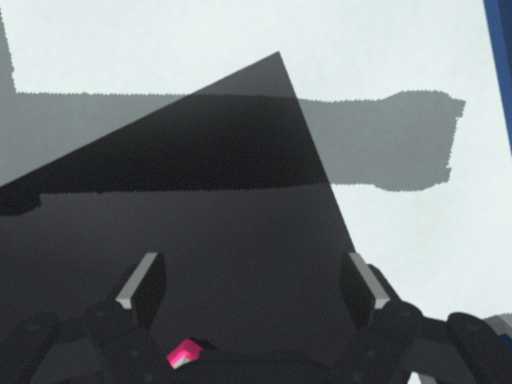

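The only pink cap stands in the mould, at top (313,216) and side (271,259). The look-alikes are yellow at top (374,185), (277,278) and (324,274), and green at (377,220). I'll confirm with enlarged crops.

Run:
```python
from h import *
import pickle
s,_=pickle.load(open('top0.pkl','rb'));f=s['frame']
a=cv2.resize(f[175:260,270:355],(400,400),interpolation=cv2.INTER_CUBIC)
b=cv2.resize(f[165:255,105:195],(400,400),interpolation=cv2.INTER_CUBIC)
cv2.imwrite('pics/crop_top.png',np.hstack([a,b]))
s2,_=pickle.load(open('side0.pkl','rb'));f=s2['frame']
a=cv2.resize(f[215:315,220:320],(400,400),interpolation=cv2.INTER_CUBIC)
b=cv2.resize(f[95:185,135:225],(400,400),interpolation=cv2.INTER_CUBIC)
cv2.imwrite('pics/crop_side.png',np.hstack([a,b]))
for n,(u,v),z in [('cap',(313,216),.05),('port',(148,209),.1)]: print(n,onz(s,u,v,z))
print(onz(s2,271,259,.05),onz(s2,180,124,.1))
for s_ in (s,s2): print(np.linalg.inv(s_['world_to_cam'])[:3,3], s_['fx'])
```

```text
cap [ 0.52054902 -0.19941586  0.05      ]
port [0.53945955 0.25285727 0.1       ]
[ 0.52251884 -0.20105798  0.05      ] [0.53995806 0.2526967  0.1       ]
[ 0.33909931 -0.05039118  1.43196913] 496.75504700800525
[ 0.25773637 -0.51152435  0.71823332] 364.11671110847686
```

View pics/crop_top.png

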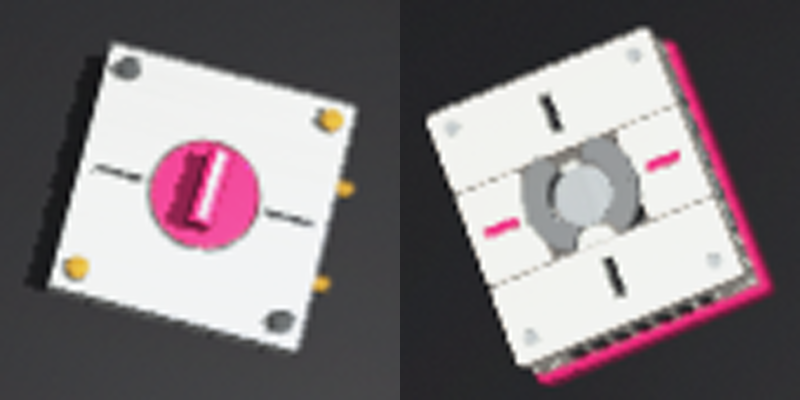

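View pics/crop_side.png

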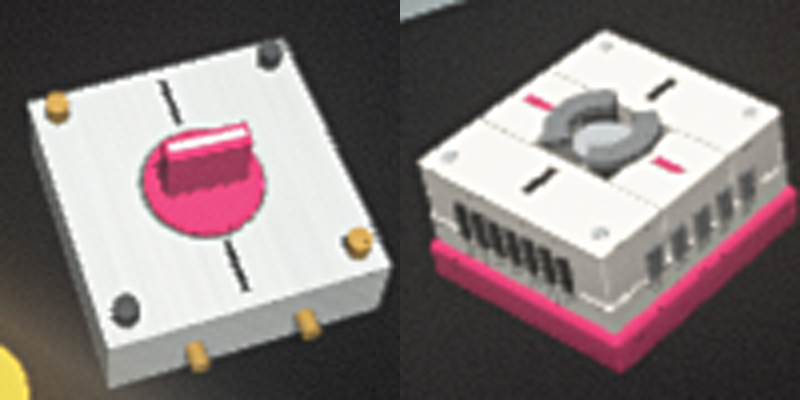

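The crops confirm it: a pink cap with a white-topped wing in the mould. On the port, the dark stripes mark the entry direction and the pink ones the locked direction. Next, coarse angles and the approach.

Run:
```python
from h import *
import pickle
for n,(cu,cv_),(pu,pv) in [('top',(313,216),(148,209)),('side',(271,257),(180,124))]:
    s,_=pickle.load(open(n+'0.pkl','rb'));f=s['frame'];hsv=cv2.cvtColor(f,cv2.COLOR_BGR2HSV)
    # wing top white line: bright low-sat within pink flange disc
    pink=((hsv[...,0]>155)&(hsv[...,0]<177)&(hsv[...,1]>100)&(hsv[...,2]>60)).astype(np.uint8)
    m=np.zeros_like(pink);cv2.circle(m,(cu,cv_),25,1,-1)
    p=pink*m
    c=max(cv2.findContours(p,0,2)[0],key=cv2.contourArea);h=cv2.convexHull(c)
    hm=np.zeros_like(p);cv2.fillPoly(hm,[h],1)
    w=((hsv[...,1]<120)&(hsv[...,2]>150)&(hm>0))
    v,u=np.nonzero(w);print(n,len(u),u.mean(),v.mean())
    P=np.array([onz(s,a,b,.088) for a,b in zip(u,v)])
    d=cv2.fitLine(P[:,:2].astype(np.float32),cv2.DIST_L2,0,.001,.001).ravel();print(' wing',P.mean(0),np.degrees(np.arctan2(d[1],d[0])),'len',np.ptp(P[:,:2]@d[:2]))
    (eu,ev),ax,an=cv2.fitEllipse(h);print(' hull',(eu,ev),ax,onz(s,eu,ev,.05))
    m=np.zeros_like(pink);cv2.circle(m,(pu,pv),27 if n=='top' else 32,1,-1)
    for name,mm in [('dark',(hsv[...,2]<70)&(m>0)),('pink',(pink>0)&(m>0))]:
        k,l,stt,ce=cv2.connectedComponentsWithStats(mm.astype(np.uint8),connectivity=8)
        for i in range(1,k):
            if stt[i,4]>4: print(' ',name,stt[i],ce[i],onz(s,*ce[i],.093)[:2])
```

```text
top 53 313.8679245283019 214.75471698113208
 wing [ 0.51898039 -0.19779617  0.088     ] -17.863144 len 0.06207523448629082
 hull (313.10382080078125, 215.79661560058594) (22.248855590820312, 22.841243743896484) [ 0.52111899 -0.19972499  0.05      ]
  dark [137 187   4   7  10] [138.7 189.8] [0.59422642 0.28136488]
  dark [152 223   3   8  10] [153.  226.5] [0.49232557 0.23969066]
  pink [160 199   8   4  16] [163.6875 200.6875] [0.56289556 0.21198466]
  pink [124 214   8   4  17] [127.47058824 215.70588235] [0.52284335 0.31005469]
side 79 272.9113924050633 251.9746835443038
 wing [ 0.52034384 -0.20726034  0.088     ] 63.73799 len 0.061434744187275424
 hull (271.2655944824219, 259.3897399902344) (27.56587791442871, 31.319101333618164) [ 0.52243985 -0.20213825  0.05      ]
  dark [149  92  62  31 702] [175.96866097 103.6994302 ] [0.57501097 0.35279742]
  dark [177 120   7   2   8] [180.375 120.875] [0.55012392 0.27326996]
  dark [163 149   2   3   5] [163.4 150.2] [0.46063468 0.18752622]
  dark [167 151   2   3   5] [167.4 152.2] [0.46596984 0.1752137 ]
  pink [163 116   6   4  11] [165.72727273 117.63636364] [0.52230294 0.30806627]
  pink [192 130   6   4  11] [194.72727273 131.63636364] [0.56183957 0.21079366]
```

```bash
cat >> h.py <<'E'
def plan(pos,yang,st=None):
    """shift in tool axes (cm) and turn (deg) to bring TCP to pos with tool y axis at angle yang (deg, mod 180 NOT applied)"""
    st=st or get_state();M=R.from_quat(st['eef_rot']).as_matrix()
    d=M.T@(np.array(pos)-st['eef_pos'])*100
    cur=np.degrees(np.arctan2(M[1,1],M[0,1]));t=-(yang-cur);t=(t+180)%360-180
    print('shift cm',d.round(2),'turn',round(t,2),'cur yang',round(cur,2),'q6',st['qpos'][5].round(3),'pos',st['eef_pos'].round(4),'t',st['time_s'],'F',st['wrist_force'].round(1),'w',round(st['gripper_width'],4), 'tilt',M[:,2].round(4))
E
python3 - <<'E'
from h import *
import pickle
s,st=pickle.load(open('wrist0.pkl','rb'));print(np.array(s['mount']).round(4),s['fx'],s['cx'],s['cy'])
plan([.46,-.18,.24],73)
E
```

```text
[[ 2.000e-04 -9.494e-01 -3.141e-01  8.110e-02]
 [ 1.000e+00 -1.000e-04  8.000e-04 -1.000e-04]
 [-8.000e-04 -3.141e-01  9.494e-01 -1.634e-01]
 [ 0.000e+00  0.000e+00  0.000e+00  1.000e+00]] 303.4573085775568 252.57726151106115 195.06767452207538
shift cm [-49.34 -52.57  -2.89] turn -7.17 cur yang 65.83 q6 1.571 pos [0.2251 0.5016 0.2105] t 0.15 F [ 0.5  0.2 -0.3] w 0.0855 tilt [-4.e-04 -9.e-04 -1.e+00]
```

Request:
{"method": "carry_out", "body": {"steps": [[[8.5,-4,-4,-3,0],[8.5,-8,-8,-3,0],[8.5,-12.3,-12.3,-3,0],[8.5,-16.6,-16.6,-3,-3],[8.5,-20.9,-20.9,-3,-7],[8.5,-25.2,-25.2,-3,-7],[8.5,-29.5,-29.5,-3,-7],[8.5,-33.8,-33.8,-3,-7]]]}}

```text
time_s: 1.15
eef_pos: [0.3954, 0.0529, 0.2409]
eef_rot: [0.149, 0.989, -0.0, 0.0]
wrist_force: [1.1, 0.8, 0.0]
gripper_width: 0.0853
```

Run:
```python
from h import *
plan([.486,-.188,.24],73)
```

```text
shift cm [-15.77 -20.35   0.11] turn -0.16 cur yang 72.84 q6 0.433 pos [0.3954 0.0529 0.2409] t 1.15 F [1.1 0.8 0. ] w 0.0853 tilt [ 2.e-04 -8.e-04 -1.e+00]
```

Request:
{"method": "carry_out", "body": {"steps": [[[8.5,-3.7,-4.8,0,0],[8.5,-7.4,-9.6,0,0],[8.5,-11.2,-14.4,0,0],[8.5,-14,-18.2,0,0],[8.5,-15.8,-20.3,0,0],[8.5,-15.8,-20.3,0,0],[8.5,-15.8,-20.3,0,0]]]}}

```text
time_s: 2.02
eef_pos: [0.4861, -0.1872, 0.241]
eef_rot: [0.149, 0.989, -0.0, -0.0]
wrist_force: [-0.4, 0.6, -0.4]
gripper_width: 0.0846
```

Run:
```python
from h import *
import pickle
st=get_state();s=snapshot('wrist');pickle.dump((s,st),open('w1.pkl','wb'));cv2.imwrite('pics/w1.png',s['frame'])
print(st['eef_pos'],st['qd'])
```

```text
[ 0.48613129 -0.18718321  0.24097511] [ 0.01474837 -0.01396689 -0.00597564 -0.00030815 -0.0009045  -0.00052721]
```

View pics/w1.png

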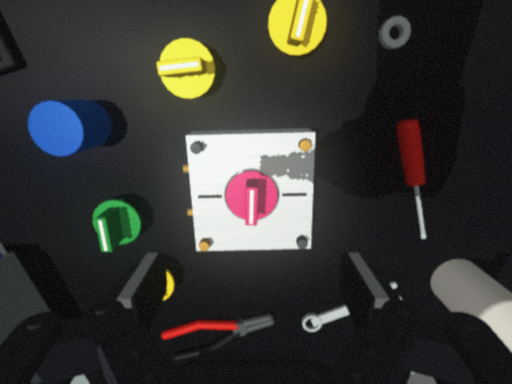

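The wrist view shows the pink cap at about (252,195), with its white wing line from about (252,185) to (252,224), nearly vertical in the image. I'll measure it precisely.

```bash
cat >> h.py <<'E'
def capmeas(s,st,zl=.088,zf=.05,roi=(252,195,40)):
    f=s['frame'];hsv=cv2.cvtColor(f,cv2.COLOR_BGR2HSV)
    pink=((hsv[...,0]>155)&(hsv[...,0]<178)&(hsv[...,1]>110)&(hsv[...,2]>50)).astype(np.uint8)
    m=np.zeros_like(pink);cv2.circle(m,roi[:2],roi[2],1,-1);p=pink*m
    c=max(cv2.findContours(p,0,2)[0],key=cv2.contourArea);h=cv2.convexHull(c)
    P=np.array([onz(s,*q,zf,st)[:2] for q in h[:,0]]).astype(np.float32)
    print('flange ell',cv2.fitEllipse(P))
    hm=np.zeros_like(p);cv2.fillPoly(hm,[h],1);hm=cv2.erode(hm,np.ones((3,3),np.uint8))
    w=((hsv[...,1]<110)&(hsv[...,2]>150)&(hm>0)).astype(np.uint8)
    cs=cv2.findContours(w,0,2)[0];c=max(cs,key=cv2.contourArea)
    r=cv2.boundingRect(c);print('line bbox',r,cv2.contourArea(c))
    one=np.zeros_like(w);cv2.drawContours(one,[c],-1,1,-1);v,u=np.nonzero(one)
    P=np.array([onz(s,a,b,zl,st)[:2] for a,b in zip(u,v)]).astype(np.float32)
    d=cv2.fitLine(P,cv2.DIST_L2,0,.001,.001).ravel();a=np.degrees(np.arctan2(d[1],d[0]));t=P@d[:2];n=P@np.array([-d[1],d[0]])
    print('wing mid',cv2.minAreaRect(P),'ang',a,'len',np.ptp(t),'wid',np.ptp(n))
E
python3 - <<'E'
from h import *
import pickle
s,st=pickle.load(open('w1.pkl','rb'))
capmeas(s,st)
# mould top face
hsv=cv2.cvtColor(s['frame'],cv2.COLOR_BGR2HSV)
w=((hsv[...,2]>130)&(hsv[...,1]<60)).astype(np.uint8);m=np.zeros_like(w);m[125:256,182:320]=1
c=max(cv2.findContours(w*m,0,2)[0],key=cv2.contourArea)
P=np.array([onz(s,*q,.048,st)[:2] for q in cv2.convexHull(c)[:,0]]).astype(np.float32);print('mould',cv2.minAreaRect(P))
cv2.imwrite('pics/w1c.png',cv2.resize(s['frame'][125:260,180:325],None,fx=4,fy=4,interpolation=cv2.INTER_CUBIC))
E
```

```text
flange ell ((0.5228440761566162, -0.20005357265472412), (0.06214122846722603, 0.06856689602136612), 74.3429183959961)
line bbox (249, 189, 6, 35) 137.0
wing mid ((0.5208501815795898, -0.19909843802452087), (0.005483896005898714, 0.040301363915205), 72.63488006591797) ang -18.015848 len 0.040335894 wid 0.0055224802
mould ((0.5205591320991516, -0.19910991191864014), (0.1518406718969345, 0.15253221988677979), 74.26715850830078)
```

View pics/w1c.png

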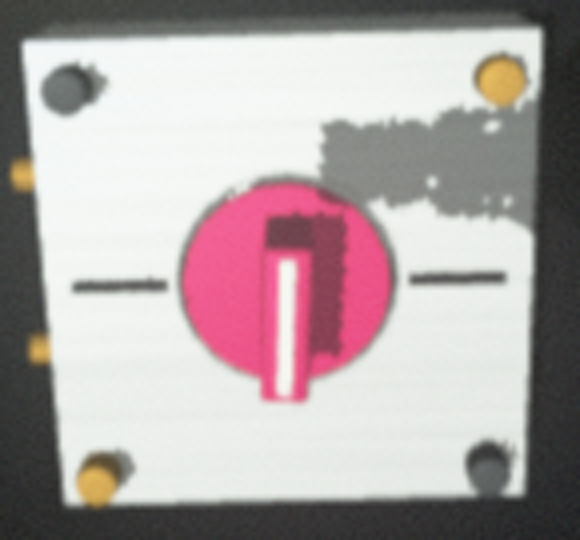

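Run:
```python
from h import *
plan([.5208,-.1993,.0545],72.2)
```

```text
shift cm [-3.67 -0.15 18.67] turn 0.67 cur yang 72.87 q6 -0.068 pos [ 0.4862 -0.1869  0.2412] t 2.075 F [-0.5  0.3 -0.4] w 0.0851 tilt [ 1.e-04 -6.e-04 -1.e+00]
```

Request:
{"method": "carry_out", "body": {"steps": [[[6,-3.7,-0.15,2,0.7],[6,-3.7,-0.15,6.5,0.7],[6,-3.7,-0.15,11,0.7],[6,-3.7,-0.15,14.5,0.7],[6,-3.7,-0.15,16,0.7],[6,-3.7,-0.15,16,0.7]]], "force": 60}}

```text
time_s: 2.82
eef_pos: [0.5209, -0.1987, 0.0814]
eef_rot: [0.155, 0.988, -0.0, -0.0]
wrist_force: [0.2, -0.6, 0.2]
gripper_width: 0.06
```

Run:
```python
from h import *
import pickle
plan([.5208,-.1993,.0545],72.2)
st=get_state();s=snapshot('wrist');pickle.dump((s,st),open('w2.pkl','wb'));cv2.imwrite('pics/w2.png',s['frame'])
```

```text
shift cm [-0.01 -0.06  2.69] turn 0.02 cur yang 72.22 q6 -0.054 pos [ 0.5209 -0.1987  0.0814] t 2.825 F [ 0.2 -0.6  0.2] w 0.06 tilt [-3.e-04 -4.e-04 -1.e+00]
```

View pics/w2.png

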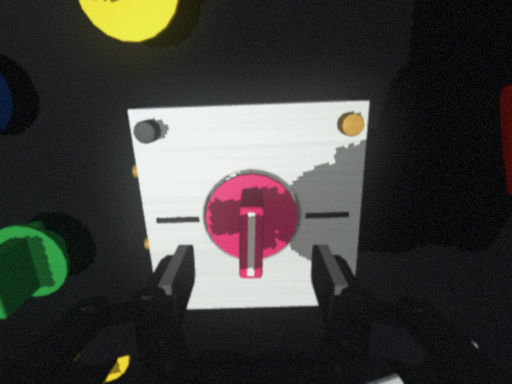

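The wing at (251,240) is centred between the fingers and vertical in the image. Descend and grip.

Request:
{"method": "carry_out", "body": {"steps": [[[6,0,-0.05,1.5,0],[6,0,-0.05,2.7,0],[6,0,-0.05,2.7,0],[3,0,-0.05,2.7,0],[0.8,0,-0.05,2.7,0],[0.8,0,-0.05,2.7,0],[0.8,0,-0.05,2.7,0],[0.8,0,-0.05,2.7,0]]], "force": 80}}

```text
time_s: 3.88
eef_pos: [0.5217, -0.1997, 0.0561]
eef_rot: [0.155, 0.988, -0.001, 0.001]
wrist_force: [1.4, -0.6, 5.4]
gripper_width: 0.0116
```

Run:
```python
from h import *
import pickle
plan([.5208,-.1993,.0545],72.2)
st=get_state();s=snapshot('wrist');pickle.dump((s,st),open('w3.pkl','wb'));cv2.imwrite('pics/w3.png',s['frame'])
```

```text
shift cm [0.1  0.01 0.16] turn 0.01 cur yang 72.21 q6 -0.055 pos [ 0.5217 -0.1997  0.0561] t 3.875 F [ 1.4 -0.6  5.4] w 0.0116 tilt [ 0.0023 -0.0014 -1.    ]
```

View pics/w3.png

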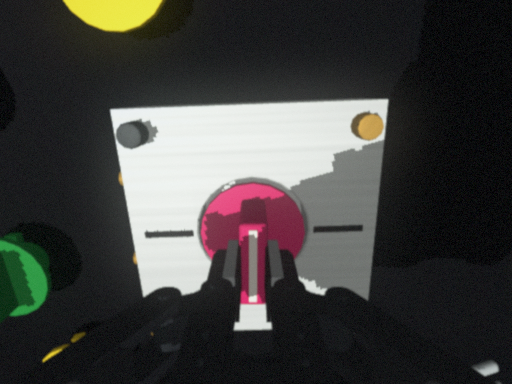

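Request:
{"method": "carry_out", "body": {"steps": [[[0.8,0,0,-1,0],[0.8,0,0,-3,0],[0.8,0,0,-6,0],[0.8,0,0,-10,0],[0.8,0,0,-14,0],[0.8,0,0,-16,0],[0.8,0,0,-16,0]]]}}

```text
time_s: 4.8
eef_pos: [0.5219, -0.1996, 0.2177]
eef_rot: [0.155, 0.988, -0.001, 0.002]
wrist_force: [0.4, -0.4, -1.5]
gripper_width: 0.0121
```

Run:
```python
from h import *
import pickle
plan([.50,.24,.22],112.2)
st=get_state();s=snapshot('wrist');pickle.dump((s,st),open('w4.pkl','wb'));cv2.imwrite('pics/w4.png',s['frame'])
s=snapshot('side');pickle.dump((s,st),open('s4.pkl','wb'));cv2.imwrite('pics/s4.png',s['frame'])
```

```text
shift cm [15.52 41.19 -0.35] turn -39.99 cur yang 72.21 q6 -0.055 pos [ 0.5219 -0.1996  0.2177] t 4.8 F [ 0.4 -0.4 -1.5] w 0.0121 tilt [ 0.0046 -0.0023 -1.    ]
```

View pics/w4.png

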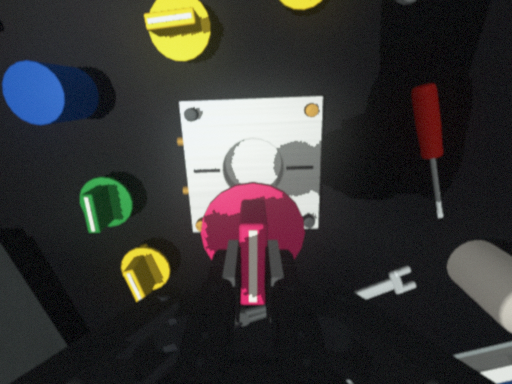

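View pics/s4.png

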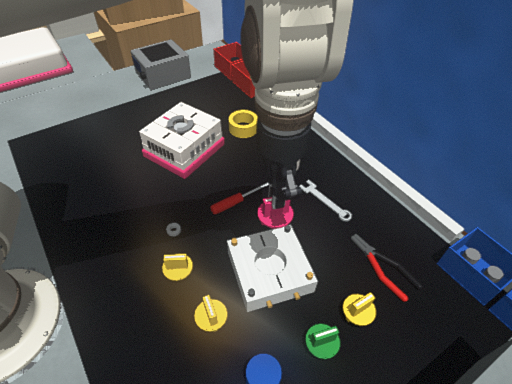

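The cap has been lifted, and in the wrist view the flange still sits at (253,228) relative to the fingers, as before the lift. I'll work out the cap's offset in the tool frame.

```bash
cat >> h.py <<'E'
def captool(s,zf=.006,zl=-.032,roi=(253,240,75)):
    """cap flange centre and wing line in tool frame, m"""
    T=np.array(s['mount'])
    def on(u,v,z):
        d=T[:3,:3]@np.array([(u-s['cx'])/s['fx'],(v-s['cy'])/s['fy'],1.]);o=T[:3,3];return (o+d*(z-o[2])/d[2])[:2]
    f=s['frame'];hsv=cv2.cvtColor(f,cv2.COLOR_BGR2HSV)
    pink=((hsv[...,0]>155)&(hsv[...,0]<178)&(hsv[...,1]>110)&(hsv[...,2]>50)).astype(np.uint8)
    m=np.zeros_like(pink);cv2.circle(m,roi[:2],roi[2],1,-1)
    c=max(cv2.findContours(pink*m,0,2)[0],key=cv2.contourArea);h=cv2.convexHull(c)[:,0]
    # flange rim = upper part of contour (rows above the widest)
    wide=c[:,0][np.argmax(c[:,0,0])][1]
    rim=np.array([q for q in c[:,0] if q[1]<=wide+3 and q[1]<c[:,0,1].min()+55])
    P=np.array([on(*q,zf) for q in rim])
    A=np.c_[2*P,np.ones(len(P))];x=np.linalg.lstsq(A,(P**2).sum(1),rcond=None)[0];r=np.sqrt(x[2]+x[0]**2+x[1]**2)
    print('flange centre tool mm',(x[:2]*1e3).round(2),'r',round(r*1e3,2),'n',len(P))
    w=((hsv[...,1]<110)&(hsv[...,2]>110)).astype(np.uint8);b=np.zeros_like(w);b[228:302,244:264]=1
    cc=max(cv2.findContours(w*b,0,2)[0],key=cv2.contourArea);one=np.zeros_like(w);cv2.drawContours(one,[cc],-1,1,-1);v,u=np.nonzero(one)
    Q=np.array([on(a,b_,zl) for a,b_ in zip(u,v)]).astype(np.float32)
    d=cv2.fitLine(Q,cv2.DIST_L2,0,.001,.001).ravel();print('line bbox',cv2.boundingRect(cc),'ang vs tool x',np.degrees(np.arctan(d[1]/d[0])).round(2),'rect mm',[(np.array(k)*1e3).round(1) for k in cv2.minAreaRect(Q)[:2]])
E
python3 - <<'E'
from h import *
import pickle
for n in('w3','w4'): captool(pickle.load(open(n+'.pkl','rb'))[0])
E
```

```text
flange centre tool mm [ 1.01 -0.16] r 31.27 n 78
line bbox (248, 230, 10, 72) ang vs tool x 0.09 rect mm [array([ 0.2, -0.1]), array([ 4.6, 40.1])]
flange centre tool mm [ 1.  -0.1] r 31.24 n 88
line bbox (248, 230, 10, 72) ang vs tool x 0.13 rect mm [array([0.2, 0.1]), array([40.1,  4.6])]
```

Run:
```python
from h import *
plan([.52,.24,.25],112.2)
```

```text
shift cm [13.54 41.8  -3.53] turn -40.0 cur yang 72.2 q6 -0.055 pos [ 0.5212 -0.1994  0.2152] t 4.9 F [ 0.8  0.3 -1.3] w 0.0119 tilt [ 0.0013 -0.0011 -1.    ]
```

Request:
{"method": "carry_out", "body": {"steps": [[[0.8,1,3,-1.5,0],[0.8,2.6,8,-3.5,-4],[0.8,4.4,13.5,-3.5,-9],[0.8,6.2,19,-3.5,-15],[0.8,8,24.5,-3.5,-22],[0.8,9.8,30,-3.5,-29],[0.8,11.6,35.5,-3.5,-35],[0.8,13,40,-3.5,-40]]]}}

```text
time_s: 5.9
eef_pos: [0.5187, 0.2233, 0.2481]
eef_rot: [-0.195, 0.981, -0.001, -0.001]
wrist_force: [-0.4, -0.6, -0.4]
gripper_width: 0.0112
```

Run:
```python
from h import *
plan([.617,.29,.215],112.2)
```

```text
shift cm [-11.64   2.42   3.28] turn 0.24 cur yang 112.44 q6 0.016 pos [0.5187 0.2233 0.2481] t 5.9 F [-0.4 -0.6 -0.4] w 0.0112 tilt [-9.e-04 -2.e-03 -1.e+00]
```

Request:
{"method": "carry_out", "body": {"steps": [[[0.8,-4,0.8,1,0.2],[0.8,-8,1.6,2,0.2],[0.8,-11,2.4,3,0.2],[0.8,-11.6,2.4,3.3,0.2],[0.8,-11.6,2.4,3.3,0.2],[0.8,-11.6,2.4,3.3,0.2]]]}}

```text
time_s: 6.65
eef_pos: [0.6162, 0.2891, 0.2156]
eef_rot: [-0.193, 0.981, -0.001, -0.0]
wrist_force: [-0.4, 0.3, -0.3]
gripper_width: 0.0118
```

Run:
```python
from h import *
import pickle
st=get_state();s=snapshot('wrist');pickle.dump((s,st),open('w5.pkl','wb'));cv2.imwrite('pics/w5.png',s['frame'])
print(st['eef_pos'],st['qd'].round(3));captool(s)
```

```text
[0.61623852 0.28909226 0.21559641] [ 0.001 -0.01   0.006 -0.001 -0.    -0.   ]
flange centre tool mm [0.63 0.52] r 31.81 n 74
line bbox (248, 230, 10, 72) ang vs tool x 0.05 rect mm [array([0. , 0.4]), array([ 4.4, 40.1])]
```

View pics/w5.png

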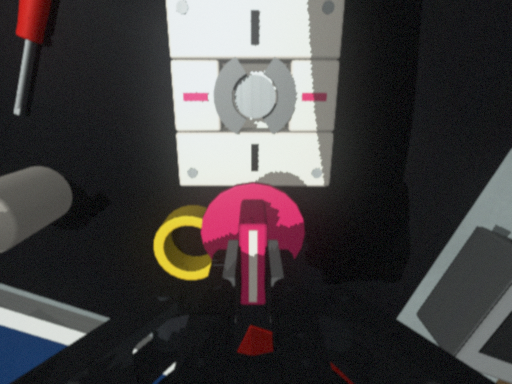

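The wrist view shows the port at (256,96), the dark stripes at (255,28) and (255,157), and the pink stripes at (196,97) and (314,97). The held cap is in view below, unchanged.

```bash
cat >> h.py <<'E'
def portmeas(s,st,v=True):
    f=s['frame'];hsv=cv2.cvtColor(f,cv2.COLOR_BGR2HSV);res={}
    def cent(mask,u0,v0,r):
        m=np.zeros(mask.shape,np.uint8);m[max(v0-r[1],0):v0+r[1],u0-r[0]:u0+r[0]]=1
        c=max(cv2.findContours(mask.astype(np.uint8)*m,0,2)[0],key=cv2.contourArea)
        one=np.zeros_like(m);cv2.drawContours(one,[c],-1,1,-1);y,x=np.nonzero(one);return x.mean(),y.mean(),len(x)
    pts=[cent(hsv[...,2]<75,255,28,(8,26)),cent(hsv[...,2]<75,255,157,(8,20)),
         cent((hsv[...,1]>100)&(hsv[...,0]>150),196,97,(20,10)),cent((hsv[...,1]>100)&(hsv[...,0]>150),314,97,(20,10))]
    W=[onz(s,a,b,.093,st)[:2] for a,b,_ in pts]
    for p,w in zip(pts,W): print(np.round(p,1),w.round(4))
    d=W[0]-W[1];e=W[2]-W[3]
    print('dark mid',((W[0]+W[1])/2).round(4),'ang',np.degrees(np.arctan2(-d[1],-d[0])).round(2),np.linalg.norm(d))
    print('pink mid',((W[2]+W[3])/2).round(4),'ang',np.degrees(np.arctan2(e[1],e[0])).round(2),np.linalg.norm(e))
E
python3 - <<'E'
from h import *
import pickle
s,st=pickle.load(open('w5.pkl','rb'));portmeas(s,st)
print(np.degrees(np.arctan2(*R.from_quat(st['eef_rot']).as_matrix()[[1,0],1])))
f=s['frame'];hsv=cv2.cvtColor(f,cv2.COLOR_BGR2HSV)
g=((hsv[...,2]<185)&(hsv[...,2]>95)&(hsv[...,1]<60)).astype(np.uint8);m=np.zeros_like(g);cv2.circle(m,(256,96),44,1,-1)
c=max(cv2.findContours(g*m,0,2)[0],key=cv2.contourArea)
print(cv2.boundingRect(c))
P=np.array([onz(s,*q,.1,st)[:2] for q in c[:,0] if abs(q[0]-256)>28 and abs(q[1]-96)<25])
A=np.c_[2*P,np.ones(len(P))];x=np.linalg.lstsq(A,(P**2).sum(1),rcond=None)[0];print('collar',x[:2],np.sqrt(x[2]+x[0]**2+x[1]**2))
cv2.imwrite('pics/w5c.png',cv2.resize(f[0:190,165:350],None,fx=3,fy=3,interpolation=cv2.INTER_CUBIC))
E
```

```text
Traceback (most recent call last):
  File "h.py", line 63, in portmeas
    pts=[cent(hsv[...,2]<75,255,28,(8,26)),cent(hsv[...,2]<75,255,157,(8,20)),
         ~~~~^^^^^^^^^^^^^^^^^^^^^^^^^^^^^
  File "h.py", line 61, in cent
    c=max(cv2.findContours(mask.astype(np.uint8)*m,0,2)[0],key=cv2.contourArea)
ValueError: max() iterable argument is empty
```

```bash
sed -i 's/hsv\[...,2\]<75/hsv[...,2]<120/g' h.py
python3 - <<'E'
from h import *
import pickle
s,st=pickle.load(open('w5.pkl','rb'))
f=s['frame'];print(f[28,245:266].max(1),f[157,245:266].max(1))
portmeas(s,st)
print(np.degrees(np.arctan2(*R.from_quat(st['eef_rot']).as_matrix()[[1,0],1])))
hsv=cv2.cvtColor(f,cv2.COLOR_BGR2HSV)
g=((hsv[...,2]<185)&(hsv[...,2]>95)&(hsv[...,1]<60)).astype(np.uint8);m=np.zeros_like(g);cv2.circle(m,(256,96),44,1,-1)
c=max(cv2.findContours(g*m,0,2)[0],key=cv2.contourArea)
print(cv2.boundingRect(c))
P=np.array([onz(s,*q,.1,st)[:2] for q in c[:,0] if abs(q[0]-256)>28 and abs(q[1]-96)<25])
A=np.c_[2*P,np.ones(len(P))];x=np.linalg.lstsq(A,(P**2).sum(1),rcond=None)[0];print('collar',x[:2],np.sqrt(x[2]+x[0]**2+x[1]**2))
cv2.imwrite('pics/w5c.png',cv2.resize(f[0:190,165:350],None,fx=3,fy=3,interpolation=cv2.INTER_CUBIC))
E
```

```text
[240 240 240 240 235 212 138  99  92  92  94  93  95 102 164 227 237 241
 240 239 240] [240 239 239 240 238 227 155  88  76  78  74  79 115 193 230 239 239 239
 238 239 240]
[254.8  26.8 214. ] [0.4904 0.2399]
[254.5 157.2 152. ] [0.5928 0.2817]
[195.   96.5 149. ] [0.5621 0.2114]
[313.4  96.6 162. ] [0.522  0.3097]
dark mid [0.5416 0.2608] ang 22.22 0.11062555888179974
pink mid [0.542  0.2605] ang -67.82 0.106138764275029
112.21942953477087
(214, 57, 83, 77)
collar [0.54238242 0.26129555] 0.03567893607620029
```

View pics/w5c.png

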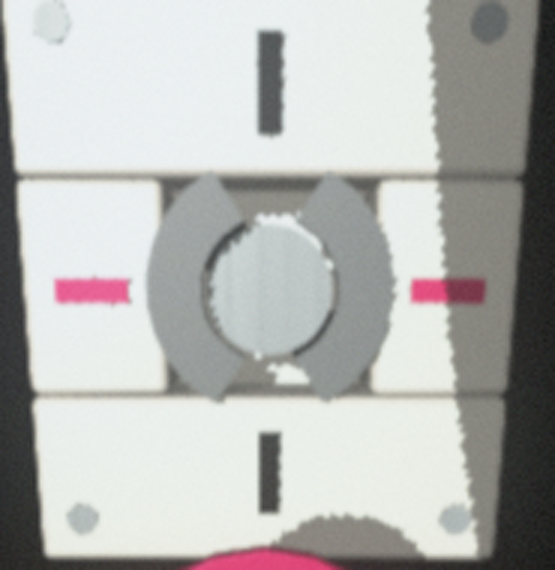

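Run:
```python
from h import *
plan([.5427,.2606,.155],112.2)
```

```text
shift cm [7.89 0.15 6.09] turn 0.02 cur yang 112.22 q6 0.051 pos [0.6163 0.2891 0.2159] t 6.7 F [-0.7 -0.2 -0.8] w 0.0117 tilt [ 0.     -0.0015 -1.    ]
```

Request:
{"method": "carry_out", "body": {"steps": [[[0.8,3,0.1,0,0],[0.8,6.5,0.15,1,0],[0.8,7.9,0.15,3,0],[0.8,7.9,0.15,5.5,0],[0.8,7.9,0.15,6.1,0],[0.8,7.9,0.15,6.1,0],[0.8,7.9,0.15,6.1,0]]]}}

```text
time_s: 7.58
eef_pos: [0.5431, 0.2607, 0.1561]
eef_rot: [-0.193, 0.981, -0.001, 0.001]
wrist_force: [0.9, -0.6, 0.4]
gripper_width: 0.0118
```

Run:
```python
from h import *
import pickle
plan([.5427,.2606,.118],112.2)
st=get_state();s=snapshot('wrist');pickle.dump((s,st),open('w6.pkl','wb'));cv2.imwrite('pics/w6.png',s['frame'])
s=snapshot('side');cv2.imwrite('pics/s6.png',cv2.resize(s['frame'][60:190,110:260],None,fx=4,fy=4,interpolation=cv2.INTER_CUBIC))
```

```text
shift cm [0.04 0.01 3.81] turn 0.01 cur yang 112.21 q6 0.061 pos [0.5431 0.2607 0.1561] t 7.575 F [ 0.9 -0.6  0.4] w 0.0118 tilt [ 1.5e-03 -8.0e-04 -1.0e+00]
```

View pics/w6.png

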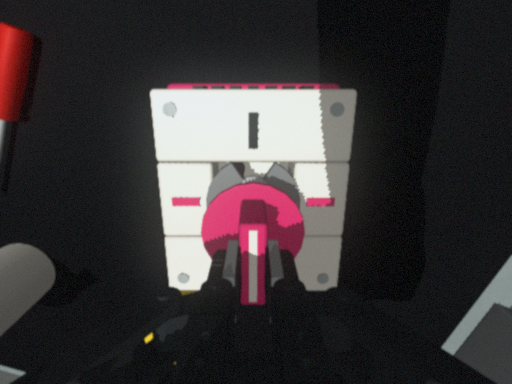

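View pics/s6.png

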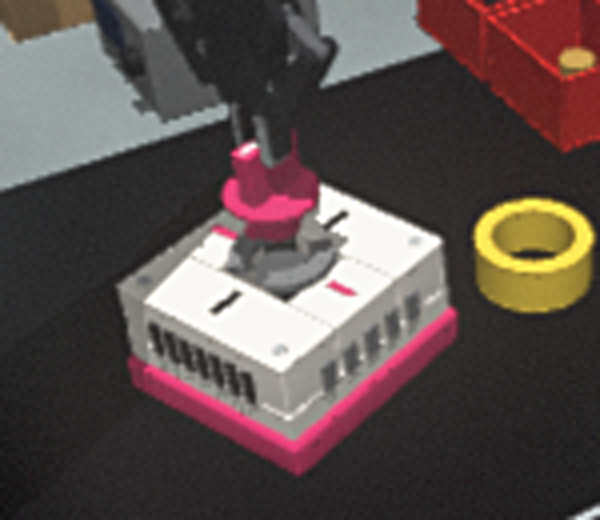

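The cap is centred over the port in both views, with its wing in line with the dark stripe at (253,130). Insert gently.

Request:
{"method": "carry_out", "body": {"steps": [[[0.8,0.03,0,1,0],[0.8,0.03,0,2,0],[0.8,0.03,0,2.6,0],[0.8,0.03,0,3.0,0],[0.8,0.03,0,3.3,0],[0.8,0.03,0,3.3,0]]], "force": 100}}

```text
time_s: 8.43
eef_pos: [0.5428, 0.2606, 0.1233]
eef_rot: [-0.193, 0.981, -0.001, 0.001]
wrist_force: [-2.5, -0.7, 3.8]
gripper_width: 0.0109
```

Run:
```python
from h import *
import pickle
plan([.5427,.2606,.111],112.2)
print(get_state()['torque'])
```

```text
shift cm [0.01 0.01 1.23] turn 0.01 cur yang 112.21 q6 0.061 pos [0.5428 0.2606 0.1233] t 8.425 F [-2.5 -0.7  3.8] w 0.0109 tilt [ 1.6e-03 -8.0e-04 -1.0e+00]
[-0.19235012  0.48973728  0.01498731]
```

Request:
{"method": "carry_out", "body": {"steps": [[[0.8,0,0,0.4,0],[0.8,0,0,0.7,0],[0.8,0,0,0.9,0],[0.8,0,0,1.1,0],[0.8,0,0,1.2,0],[0.8,0,0,1.25,0],[0.8,0,0,1.25,0]]]}}

```text
time_s: 9.3
eef_pos: [0.543, 0.2607, 0.1122]
eef_rot: [-0.193, 0.981, -0.0, 0.001]
wrist_force: [-3.0, -2.3, 9.5]
gripper_width: 0.0109
```

Run:
```python
from h import *
import pickle
plan([.5427,.2606,.111],112.2)
print(get_state()['torque'])
st=get_state();s=snapshot('wrist');pickle.dump((s,st),open('w7.pkl','wb'));cv2.imwrite('pics/w7.png',s['frame']);captool(s)
s=snapshot('side');cv2.imwrite('pics/s7.png',cv2.resize(s['frame'][60:190,110:260],None,fx=4,fy=4,interpolation=cv2.INTER_CUBIC))
```

```text
shift cm [0.03 0.01 0.12] turn 0.02 cur yang 112.22 q6 0.061 pos [0.543  0.2607 0.1122] t 9.3 F [-3.  -2.3  9.5] w 0.0109 tilt [ 3.e-03 -1.e-04 -1.e+00]
[-0.39190377  0.87897189 -0.00542128]
flange centre tool mm [1.48 0.29] r 31.21 n 75
line bbox (248, 230, 10, 72) ang vs tool x 0.02 rect mm [array([0. , 0.4]), array([40.1,  4.6])]
```

View pics/s7.png

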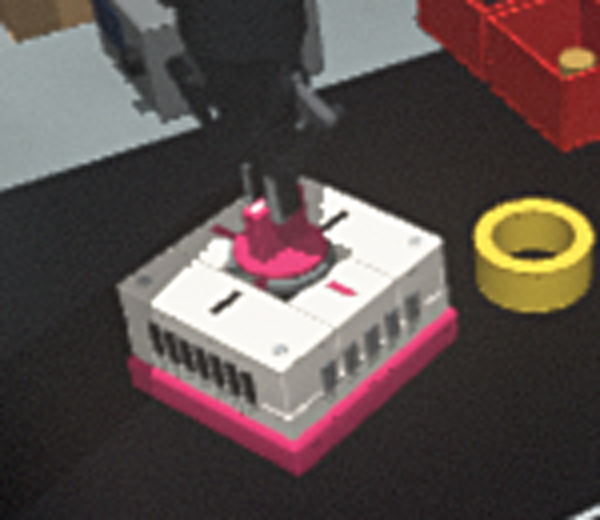

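View pics/w7.png

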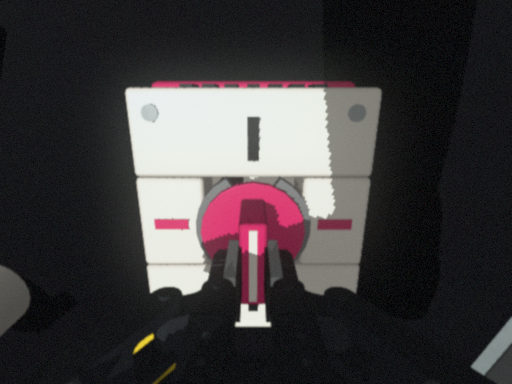

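Request:
{"method": "carry_out", "body": {"steps": [[[0.8,0.02,0,0.15,0],[0.8,0.02,0,0.25,0],[0.8,0.02,0,0.25,0]]]}}

```text
time_s: 9.78
eef_pos: [0.543, 0.2606, 0.1114]
eef_rot: [-0.193, 0.981, -0.0, 0.002]
wrist_force: [-4.1, -2.3, 10.1]
gripper_width: 0.0109
```

Run:
```python
from h import *
plan([.5427,.2606,.111],112.2)
```

```text
shift cm [0.03 0.01 0.04] turn 0.01 cur yang 112.21 q6 0.061 pos [0.543  0.2606 0.1114] t 9.775 F [-4.1 -2.3 10.1] w 0.0109 tilt [ 4.6e-03  6.0e-04 -1.0e+00]
```

Request:
{"method": "carry_out", "body": {"steps": [[[0.8,0.08,0,0.3,0],[0.8,0.08,0,0.5,0],[0.8,0.08,0,0.5,0],[0.8,0.08,0,0.5,0]]]}}

```text
time_s: 10.28
eef_pos: [0.5431, 0.2605, 0.1111]
eef_rot: [-0.193, 0.981, 0.0, 0.005]
wrist_force: [-9.1, -5.8, 28.0]
gripper_width: 0.0109
```

Run:
```python
from h import *
plan([.5427,.2606,.111],112.2);print(get_state()['torque'])
```

```text
shift cm [0.03 0.02 0.01] turn 0.01 cur yang 112.21 q6 0.061 pos [0.5431 0.2605 0.1111] t 10.275 F [-9.1 -5.8 28. ] w 0.0109 tilt [ 0.0095  0.0027 -1.    ]
[-1.06678098  1.92373077  0.01047465]
```

The flange is flush: force has risen to 28 N with z steady at 0.111. Now twist clockwise (positive yaw, since the tool's z points down) while pressing.

Request:
{"method": "carry_out", "body": {"steps": [[[0.8,0.15,0,0.35,5],[0.8,0.15,0,0.35,12],[0.8,0.15,0,0.35,20],[0.8,0.15,0,0.35,28],[0.8,0.15,0,0.35,36],[0.8,0.15,0,0.35,42],[0.8,0.15,0,0.35,45],[0.8,0.15,0,0.35,45]]]}}

```text
time_s: 11.28
eef_pos: [0.5435, 0.2604, 0.1111]
eef_rot: [0.198, 0.98, 0.004, 0.007]
wrist_force: [-0.1, -3.0, 19.1]
gripper_width: 0.0108
```

Run:
```python
from h import *
import pickle
plan([.5427,.2606,.111],22.2);print(get_state()['torque'])
st=get_state();s=snapshot('wrist');pickle.dump((s,st),open('w8.pkl','wb'));cv2.imwrite('pics/w8.png',s['frame']);captool(s)
```

```text
shift cm [ 0.08 -0.02  0.01] turn 44.95 cur yang 67.15 q6 0.847 pos [0.5435 0.2604 0.1111] t 11.275 F [-0.1 -3.  19.1] w 0.0108 tilt [ 0.0156  0.0049 -0.9999]
[-0.43545306  0.2002444  -0.0273052 ]
flange centre tool mm [ 9.97 -0.42] r 24.99 n 82
line bbox (248, 230, 10, 72) ang vs tool x 0.03 rect mm [array([ 0.2, -0.1]), array([ 4.6, 40.1])]
```

View pics/w8.png

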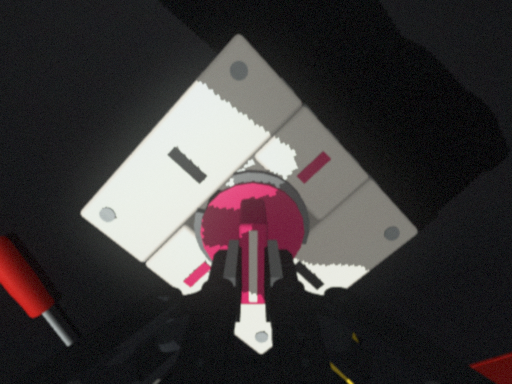

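The cap has turned 45° with the gripper and stays flush: z is 0.111 and the line is fixed between the fingers. Finish the quarter turn.

Request:
{"method": "carry_out", "body": {"steps": [[[0.8,0,0,0.25,5],[0.8,0,0,0.25,13],[0.8,0,0,0.25,21],[0.8,0,0,0.25,29],[0.8,0,0,0.25,37],[0.8,0,0,0.25,43],[0.8,0,0,0.25,45.5],[0.8,0,0,0.25,45.5]]]}}

```text
time_s: 12.32
eef_pos: [0.5446, 0.2609, 0.1113]
eef_rot: [0.562, 0.827, 0.008, 0.006]
wrist_force: [-1.1, -1.7, 14.3]
gripper_width: 0.011
```

Run:
```python
from h import *
import pickle
plan([.5427,.2606,.111],22.2);print(get_state()['torque'])
st=get_state();s=snapshot('wrist');pickle.dump((s,st),open('w9.pkl','wb'));cv2.imwrite('pics/w9.png',s['frame']);captool(s)
s=snapshot('side');cv2.imwrite('pics/s9.png',cv2.resize(s['frame'][60:190,110:260],None,fx=4,fy=4,interpolation=cv2.INTER_CUBIC))
```

```text
shift cm [ 0.04 -0.19  0.02] turn -0.54 cur yang 21.66 q6 1.641 pos [0.5446 0.2609 0.1113] t 12.325 F [-1.1 -1.7 14.3] w 0.011 tilt [ 0.0194  0.0066 -0.9998]
[-0.31631271  0.59297035  0.14848078]
flange centre tool mm [ 2.04 -0.8 ] r 30.56 n 70
line bbox (248, 230, 10, 72) ang vs tool x -0.21 rect mm [array([ 0. , -0.4]), array([ 4.4, 40.1])]
```

View pics/w9.png

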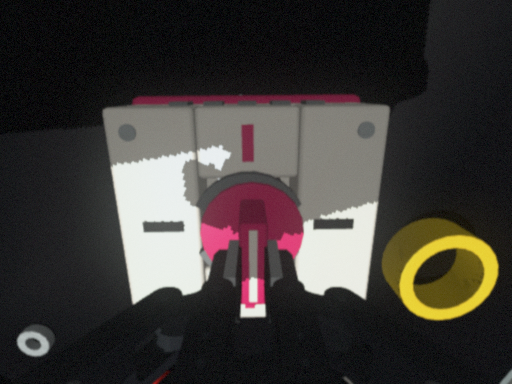

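View pics/s9.png

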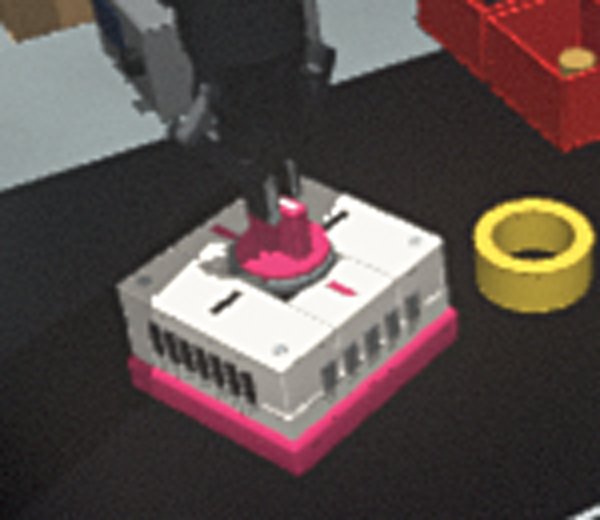

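The wing now points at the pink stripes, 90.5° turned. The press has eased to 14 N, so I'll press more firmly while keeping the grip.

Request:
{"method": "carry_out", "body": {"steps": [[[0.8,0,0.1,0.15,0],[0.8,0,0.15,0.3,0],[0.8,0,0.2,0.35,0],[0.8,0,0.2,0.35,0],[0.8,0,0.2,0.35,0]]]}}

```text
time_s: 13.05
eef_pos: [0.5453, 0.2611, 0.1111]
eef_rot: [0.561, 0.828, 0.008, 0.006]
wrist_force: [-15.8, -7.7, 25.6]
gripper_width: 0.0109
```

Run:
```python
from h import *
plan([.5427,.2606,.111],22.2);print(get_state()['torque'])
```

```text
shift cm [ 0.04 -0.26  0.01] turn -0.5 cur yang 21.7 q6 1.64 pos [0.5453 0.2611 0.1111] t 13.05 F [-15.8  -7.7  25.6] w 0.0109 tilt [ 0.0196  0.0068 -0.9998]
[-1.66334092  3.61474856  0.12858113]
```

Run:
```python
from h import *
import pickle
st=get_state();s=snapshot('wrist');cv2.imwrite('pics/w10.png',s['frame']);captool(s)
s=snapshot('side');cv2.imwrite('pics/s10.png',cv2.resize(s['frame'][85:165,140:230],None,fx=7,fy=7,interpolation=cv2.INTER_CUBIC))
for i in range(6): snapshot('top')
plan([.5427,.2606,.111],22.2)
```

```text
flange centre tool mm [ 1.95 -1.2 ] r 30.6 n 80
line bbox (248, 230, 10, 72) ang vs tool x -0.16 rect mm [array([ 0. , -0.4]), array([ 4.5, 40.1])]
shift cm [ 0.04 -0.25  0.01] turn -0.5 cur yang 21.7 q6 1.64 pos [0.5452 0.2611 0.1111] t 13.45 F [-15.5  -8.   25.1] w 0.0109 tilt [ 0.0195  0.0068 -0.9998]
```

View pics/s10.png

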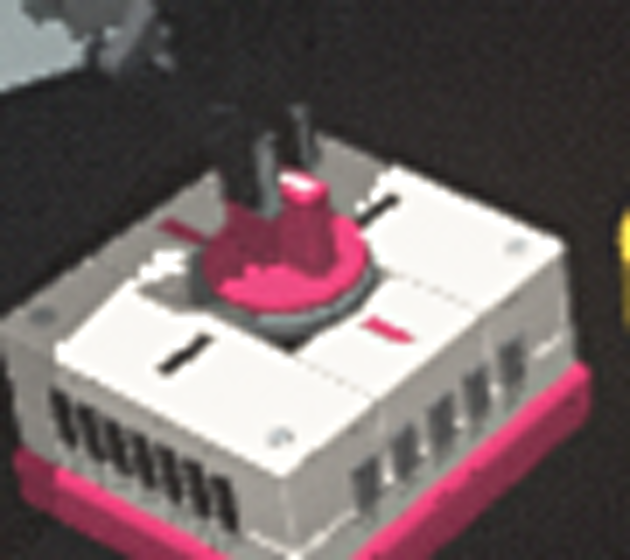

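View pics/w10.png

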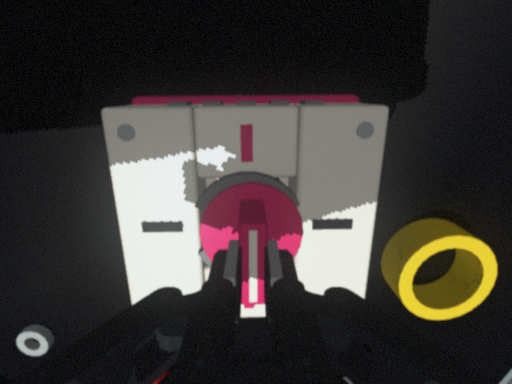

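The pose is stable over 0.4 s. The flange has moved about 0.8 mm back in the jaws relative to the wing's line. That offsets the small tool lean, so the cap appears to sit flat. Handing in.

Run:
```python
from h import *
print(hand_in());plan([.5427,.2606,.111],22.2)
```

```text
the job is handed in; nothing more can be done
None
the job is handed in; nothing more can be done
```

The pink cap is locked in the pump port and was handed in while still gripped and pressed home. I lifted it out of the mould, lowered it with the wing in line with the entry slots, pressed it flush against the spring, and turned it about 90.5° clockwise.

**Last checks:**
- **Seating:** the tool height was 0.1111 m, the same as when the flange first met the collar. The arm was pressing with about 25 N, against a spring force of about 12 N.
- **Lock:** the wing points at the pink stripes, and the twist met only about 0.15 N m of resistance.
- **Steadiness:** pose and force held for the 0.4 s I watched, with the gripper still closed on the wing. The job took about 13.5 s.

**Not perfect at the end:**
- **Lean and side load:** the tool leaned about 1.2° outward, with a side load of about 17 N on the cap. The flange's small shift in the jaws suggests the cap itself sits flat. The pictures are too coarse to confirm that to a fraction of a millimetre.
- **Grip reading:** the gripper showed about 11 mm on the 14 mm wing throughout. I saw no slip.

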